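# Pin the vent slides of a crisper drawer

## Task

Lift the lock pin out of its wooden stand and thread it down through the three eyes on the front of the crisper drawer, top slide, middle slide, then bracket, so that the slides are locked to the drawer. The eyes do not line up yet: feel for each next hole with a light touch and work the slides into line with the pin, never forcing it. Leave the pin fully home with its head resting on the top eye, let go, and leave the jar, the orange pepper and the bowl on the counter where they are.

Things in the scene. Friction and masses are not known exactly. Their poses are not given: they have to be found in the camera images.
- drawer: White plastic fridge crisper drawer, fixed, 200 (x) x 300 (y) x 120 mm high, open on top, vegetables inside below 110 mm. Origin: centre of its underside; own x points out of its front (away from the robot at yaw 0). On the front, three level grey eye plates one above another, 36 (x) x 72 (y) x 12 mm, each with a 12 mm through hole at own x = 145 mm. Drawer and eyes crack at 30 N.
- eye_top (a point): Middle of the hole's mouth in the top eye (plate z = 78 to 90 mm), at its upper face. The eye belongs to the upper vent slide, which slides along the drawer's y against about 1 N of friction between stops at y = -16 and +16 mm; it starts at y = -6 to 0 mm. The holes have 1 mm chamfers; 13 mm of free height lies between the plates.
- stand: Wooden block 60 x 60 x 45 mm high, fixed to the counter, with a 12 mm hole, 37 mm deep, in the middle of its top, where the pin stands. Origin: centre of its underside. It may stand to either side of the drawer.
- pin_head (a point): Centre of the head of the lock pin. Head: square grey block 24 x 24 mm (along the pin's own x and y), 38 mm high. Below it a steel shank of 10 mm diameter, 78 mm long, its last 4 mm tapering to an 8.4 mm wide tip; about 70 g. It stands upright, head up, its tip on the bottom of the stand's hole. The head's centre is 97 mm above the tip and 19 mm above the head's underside.
- pin_seat (a point): Point on the pin's axis at the underside of its head, 78 mm above the tip; it rests on the upper face of the top eye when the pin is home.
- pin_tip (a point): Lower end of the pin, on its axis.
- jar_center (a point): Bystander: centre (half-way up) of a closed glass jar, 64 mm wide and 95 mm high, standing on the counter.
- pepper_center (a point): Bystander: centre of an orange bell pepper, about 80 mm wide and 88 mm high, standing on the counter.
- bowl_center (a point): Bystander: centre of a white bowl, 110 mm wide and 50 mm high, standing on the counter.
- mid_level (a point): Point fixed on the drawer at own x = 145, y = 0 mm, level with the upper face of the middle eye (plate z = 53 to 65 mm), NOT at its hole: that starts 1 to 15 mm from here towards the drawer's +y. The eye is on the lower vent slide, which needs about 4 N to slide along y (stops at -16, +16 mm). Pin on eye friction is about 0.6: pressed over 5 N, the tip drags the eye along instead of sliding over it.
- low_level (a point): Point fixed on the drawer at own x = 145, y = 0 mm, level with the upper face of the bottom eye (plate z = 28 to 40 mm). That eye is a clamped bracket that does not move; its hole lies anywhere from -9 to +9 mm from here along the drawer's y.
Not all that is in view belongs to the job. There is more than one size of the part that bears pin_head; the job needs the smallest.

How it is judged:
On the way, in this order (a step that is already met when the one before it is completed fails the run):
1. the pin's tip is inside the top eye (z of pin_tip in the frame of drawer below 0.085 m and horizontal distance between pin_tip and eye_top below 0.006 m), for 0.1 s.
2. the pin's tip has entered the middle eye (z of pin_tip in the frame of drawer below 0.058 m and horizontal distance between pin_seat and eye_top below 0.012 m), for 0.1 s.
At the end, for the whole second after the job is handed in: The pin stands in all three eyes, released: underside of its head within 3 mm of the top eye's upper face and of the hole's centre, upright within 0.15 rad (the holes' play), its tip within 12 mm of that centre seen from above and below the bracket (under 18 mm above the counter) (horizontal distance between pin_seat and eye_top below 0.003 m and horizontal distance between pin_tip and eye_top below 0.012 m and z of pin_seat in the frame of drawer below 0.093 m and z of pin_tip in the frame of drawer below 0.018 m and angle between pin_seat's own z axis and vertical below 0.15 rad); the robot touches nothing.
It fails at once if the drawer or one of its eyes takes more than 30 N (contact force between drawer and anything else above 30 N).
It fails at once if the jar is moved by more than 30 mm (distance of jar_center from where it was at the start of the episode above 0.03 m).
It fails at once if the pepper is moved by more than 30 mm (distance of pepper_center from where it was at the start of the episode above 0.03 m).
It fails at once if the bowl is moved by more than 30 mm (distance of bowl_center from where it was at the start of the episode above 0.03 m).
It also fails if it takes over 72 s, if anything falls off the work surface, if the arm or the gripper's body presses on something with over 40 N, if the wrist force passes 120 N, or if a joint passes its speed limit or range.

## Robot

A 7-joint arm with a two-finger parallel gripper is mounted at the origin on the work surface. World frame = base frame: x ahead of the robot, y to its left, z up, the work surface at z = 0. Lengths are in m, angles in rad, forces in N, time in s.
With the tool pointing down it reaches from about 0.4 to 0.875 m from the base axis. Payload 19.3 kg.
Tool frame: the origin (TCP) lies at the very end of the fingers, on their centre line; the grasp point (between the pads) lies 19 mm behind it; z points along the fingers, y is the direction in which the jaws open and shut (so a half turn about z gives the same grasp; the last joint's range is limited). The gripper opens to 85 mm and grips with 20 to 120 N. Pads are 22 mm wide; open, the fingers measure 114 mm over their backs; the gripper's body (76 mm by 85 mm) begins 54 mm behind the grasp point. The pads swing forward as they close: fully open they stand 13 mm farther back than shut.
Start: joints at [-1.27, 0.521, -0.036, 1.599, 0.021, 1.021, -0.113], TCP at [0.226, 0.583, 0.231] pointing down, gripper open.
Joint ranges: [-2.91, 2.91], [-0.3, 2.13], [-1.5, 1.42], [0.17, 2.43], [-1.26, 4.41], [0.16, 1.93], [-2.52, 2.52]. Speed limits (rad/s): [1.89, 1.89, 2.39, 2.39, 3.01, 3.01, 3.01].

## Interface

Orientations are given as [roll, pitch, yaw] about the fixed x, y, z axes, in that order (R = Rz(yaw) Ry(pitch) Rx(roll)).
In Python, from workcell import bot gives the robot as it stands.
- The arm moves only by the tool apply_moves, never from a script. Its argument "commands" is a list of rows, each an object with "travel": the shift along the tool's x, y, z in m, a list of three; "twist": the turn, a rotation vector about the tool's x, y, z in degrees, a list of three; "claw": the finger opening in m, from 0 to 0.0854. A call has 1 to 10 rows; each row is the pose to reach, as a shift and turn from the pose commanded when the call began, along the tool's axes at that moment; what a row does not reach only later rows make up. A row lasts 1/10 s, in which the tool goes at most 50 mm and 8.59 degrees, less where a joint would pass 70% of its speed; a pose out of reach is approached as far as the arm can. A call with a gripper value outside its range is refused whole. The fingers move at their own pace and stop on an object; "force" is the grip in N (left out, the last holds). Time passes only in rows, so rows that repeat a pose let the fingers close. It gives the time, the measured TCP pose, the force and the opening at its end, in the units of the state.
- bot.observe(): the state, without advancing time (a new reading comes with each control period).
- bot.grab_frame(name): name is "scene" or "top" or "wrist"; returns a dict with "frame" (420x560x3 uint8, blue, green, red), "fx", "fy", "cx", "cy" (pixels), "pose" (4x4, takes a point from camera to world coordinates); the wrist camera has in their place "tool_from_camera" (4x4, takes a point from camera to tool coordinates, whose origin is the TCP and whose axes are the flange's). Camera axes: x right, y up, looking along -z (the intrinsics and any distortion apply to the point x, -y, -z); pixel columns grow to the right and rows downward; lengths in m; the calibration is good to about 2 mm. A picture is of the moment at which its call begins: read the wrist's pose just before it. There is no depth.
- bot.job_done(): hands the job in, once; it reports no verdict.
The state is a dict: "clock": time; "qpos": joint angles; "qd": joint speeds; "joint_efforts": joint torques, N m; "position": TCP position; "tool_rot": TCP orientation; "force": force on the tool from outside, world axes, zero at the start; "moment": the same for the moment, N m; "grip_width": finger opening in m.
Only numpy, scipy, OpenCV 4.12 (cv2) and the standard library are available. Lean on these libraries where they do the work, as an engineer would, in place of code of your own. Each camera call takes 0.05 s, during which the arm holds its last target.

## Working session

There is one attempt and no reset: what is moved stays moved. The work goes in short steps, Python scripts to look and compute and a tool call to move; the robot and the scene stay as the last step left them, time stands still between calls to the robot, and variables do not carry over. Pictures are saved under pics/ and viewed, and the job is handed in when it is done.

Besides the shell and the picture viewer there is one more tool, called after "Call:" as a command line: name --argument value ..., lists and objects as JSON in quotes. apply_moves: Moves the arm, as the interface text tells. Its arguments: {"type":"object","properties":{"commands":{"type":"array"},"force":{"type":"number"}},"required":["commands"]}

```bash
mkdir -p pics; ls; python3 - <<'E'
from workcell import bot
import cv2
print(bot.observe())
for n in ["scene","top","wrist"]:
    f=bot.grab_frame(n); cv2.imwrite(f"pics/{n}0.png",f["frame"])
    print(n,{k:v for k,v in f.items() if k!="frame"})
E
```

```text
pics
{'clock': 0.0, 'qpos': array([-1.27020604,  0.52204196, -0.03632599,  1.59996298,  0.02120731,
        1.02109033, -0.11283678]), 'qd': array([ 0.00071413,  0.00030902, -0.00109774,  0.00073028, -0.00258631,
       -0.00092257, -0.00049523]), 'joint_efforts': array([-2.26238262e-03, -9.27099752e+01,  1.97868124e+00, -3.69929087e+01,
        1.76414702e-02,  8.11348145e-03,  3.85943770e-05]), 'position': array([0.22639109, 0.58221823, 0.23072445]), 'tool_rot': array([-3.14047850e+00,  8.52473837e-05,  2.77075744e+00]), 'force': array([ 0.1368234 , -0.84822272, -0.28984973]), 'moment': array([-0.01391084,  0.05158672, -0.01992406]), 'grip_width': 0.08524993026702758}
scene {'fx': 414.3466574628271, 'fy': 414.3466574628271, 'cx': 278.7213739258077, 'cy': 206.26439946723107, 'pose': array([[-0.36023249, -0.49505245,  0.79066784,  1.25302597],
       [ 0.93281134, -0.18227607,  0.31086725,  0.21982577],
       [-0.00977577,  0.8495284 ,  0.5274523 ,  0.55844623],
       [ 0.        ,  0.        ,  0.        ,  1.        ]])}
top {'fx': 416.8767763265583, 'fy': 416.8767763265583, 'cx': 277.05366000248, 'cy': 214.05632797719772, 'pose': array([[ 0.02890587,  0.98766336, -0.15390106,  0.41304899],
       [-0.99957778,  0.02810643, -0.00736817, -0.03752732],
       [-0.00295167,  0.15404906,  0.98805879,  1.10967779],
       [ 0.        ,  0.        ,  0.        ,  1.        ]])}
wrist {'fx': 310.54469484426704, 'fy': 310.54469484426704, 'cx': 277.95006103597524, 'cy': 205.00100429962706, 'tool_from_camera': array([[ 2.06170672e-04,  9.52217600e-01,  3.05420364e-01,
         7.75321349e-02],
       [ 9.99999870e-01, -5.40389520e-05, -5.06560210e-04,
        -1.23393869e-04],
       [-4.65850951e-04,  3.05420429e-01, -9.52217488e-01,
        -1.41806820e-01],
       [ 0.00000000e+00,  0.00000000e+00,  0.00000000e+00,
         1.00000000e+00]])}
```

View pics/scene0.png

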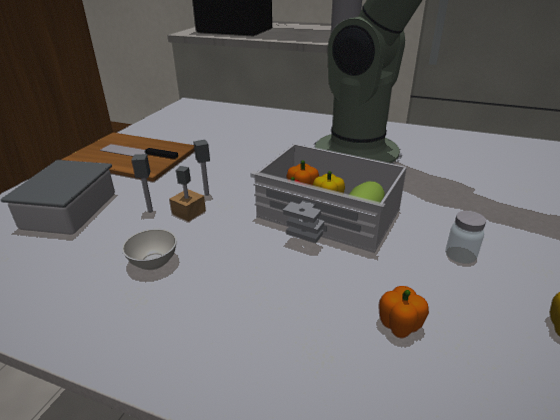

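View pics/top0.png

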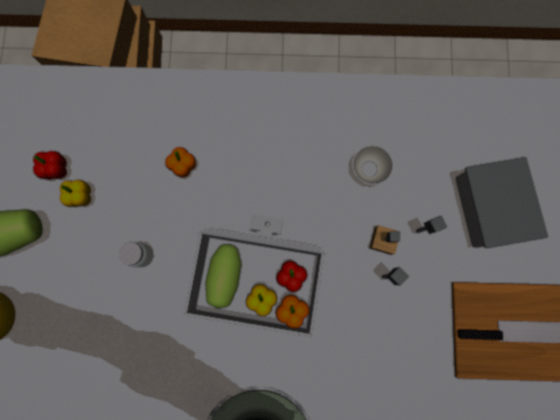

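View pics/wrist0.png

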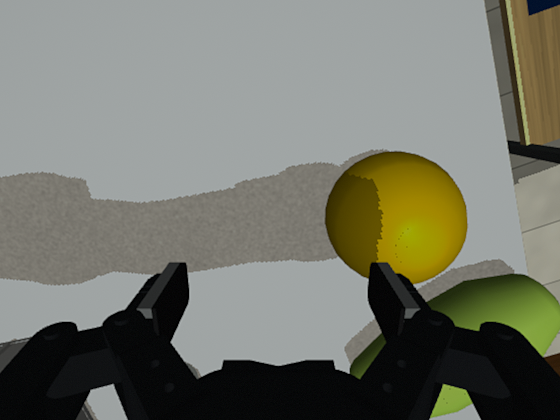

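```bash
cat > h.py <<'E'
import numpy as np, cv2
def ray(f,u,v,T=None):
    T=f["pose"] if T is None else T
    d=np.array([(u-f["cx"])/f["fx"],-(v-f["cy"])/f["fy"],-1.0])
    return T[:3,3],T[:3,:3]@d
def onz(f,u,v,z,T=None):
    o,d=ray(f,u,v,T); return o+d*(z-o[2])/d[2]
def proj(f,p,T=None):
    T=f["pose"] if T is None else T
    c=T[:3,:3].T@(np.asarray(p)-T[:3,3]); return np.array([f["cx"]+f["fx"]*c[0]/-c[2],f["cy"]-f["fy"]*c[1]/-c[2]])
def tri(rs):
    A=np.zeros((3,3));b=np.zeros(3)
    for o,d in rs:
        d=d/np.linalg.norm(d);P=np.eye(3)-np.outer(d,d);A+=P;b+=P@o
    x=np.linalg.solve(A,b); return x,[np.linalg.norm((np.eye(3)-np.outer(d,d)/(d@d))@(x-o)) for o,d in rs]
E
python3 - <<'E'
import cv2,numpy as np
s=cv2.imread("pics/scene0.png");t=cv2.imread("pics/top0.png")
def crop(im,x0,y0,w,h,k):return cv2.resize(im[y0:y0+h,x0:x0+w],None,fx=k,fy=k,interpolation=cv2.INTER_CUBIC)
a=crop(s,120,130,100,100,4);b=crop(s,250,140,100,100,4);c=crop(t,360,180,100,100,4)[:200*2];d=crop(t,230,195,100,100,4)
im=np.vstack([np.hstack([a,b]),np.hstack([c,d])]);im=np.clip(im*1.5,0,255).astype('uint8')
cv2.imwrite("pics/c1.png",cv2.resize(im,(600,600)))
cv2.imwrite("pics/c2.png",im[:400]);cv2.imwrite("pics/c3.png",im[400:])
E
```

```text
(no output)
```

View pics/c2.png

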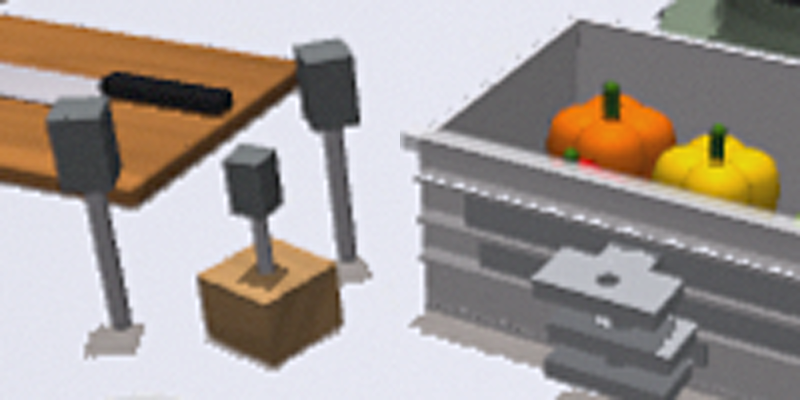

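View pics/c3.png

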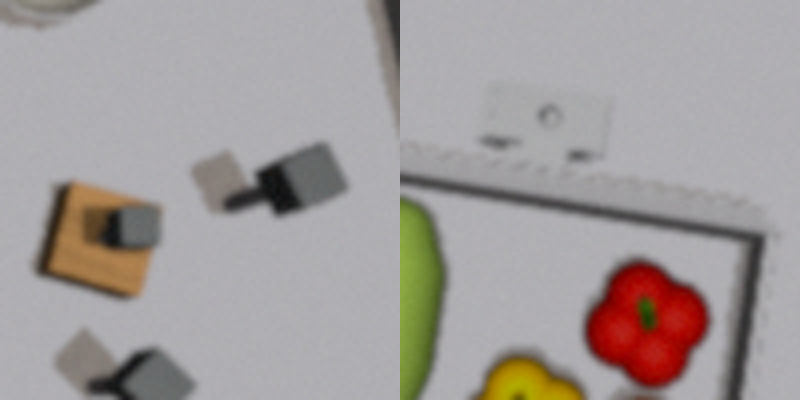

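```bash
cat > m.py <<'E'
from h import *
from workcell import bot
t=bot.grab_frame("top");s=bot.grab_frame("scene")
for n,a,b,z in [("head",(394.5,235.5),(182.8,169.3),.124),("hole",(267.5,224.3),(302,209.8),.09)]:
    print(n,onz(t,*a,z),onz(s,*b,z),tri([ray(t,*a),ray(s,*b)]))
# drawer rim corners z=.12 in top: crop
for n,a in [("FL",(205,236)),("FR",(321,248)),("BL",(190,313)),("BR",(311,331))]: print(n,onz(t,*a,.12))
for n,a in [("stand1",(377.5,225.5)),("stand2",(399.5,231)),("stand3",(394.5,254.3)),("stand4",(371.5,248))]: print(n,onz(t,*a,.045))
print("bowl",onz(t,371,166,.05),"pepper",onz(t,181,161,.05),"jar",onz(t,133,253,.095))
print("big1",onz(t,360+305/4,180+170/4,.15),"big2",onz(t,360+155/4,180+380/4,.15))
E
python3 m.py
```

```text
head [ 0.52304657 -0.31013505  0.124     ] [ 0.52659459 -0.30517592  0.124     ] (array([ 0.52267761, -0.30955111,  0.12168256]), [np.float64(0.0013193611130068645), np.float64(0.001319361113006857)])
hole [ 0.54564657 -0.00710994  0.09      ] [ 0.54702545 -0.0050152   0.09      ] (array([ 0.54555535, -0.00631765,  0.08887583]), [np.float64(0.0007949833478958279), np.float64(0.0007949833478959301)])
FL [0.50938296 0.14005705 0.12      ]
FR [ 0.48871893 -0.13669542  0.12      ]
BL [0.3293982  0.16488449 0.12      ]
BR [ 0.29714089 -0.11611728  0.12      ]
stand1 [ 0.55645751 -0.28868797  0.045     ]
stand2 [ 0.54383369 -0.34496699  0.045     ]
stand3 [ 0.48379631 -0.33129046  0.045     ]
stand4 [ 0.49814767 -0.27292834  0.045     ]
bowl [ 0.71237778 -0.2717934   0.05      ] pepper [0.71191074 0.22664474 0.05      ] jar [0.46537949 0.31725604 0.095     ]
big1 [ 0.55321819 -0.40011802  0.15      ] big2 [ 0.43008204 -0.31130191  0.15      ]
```

```bash
cat > go.py <<'E'
import sys,numpy as np
from scipy.spatial.transform import Rotation as R
from workcell import bot
# usage go.py x y z roll pitch yaw(rad)
def go(p,rpy,n=10,cur=None):
    o=bot.observe(); R0=R.from_euler('xyz',o["tool_rot"])
    d=R0.inv().apply(np.array(p)-o["position"]); w=(R0.inv()*R.from_euler('xyz',rpy)).as_rotvec(degrees=True)
    print("pos",np.round(o["position"],4),np.round(o["tool_rot"],3),"clk",round(o["clock"],2),"F",np.round(o["force"],1),"q",np.round(o["qpos"],2))
    print("travel",np.round(d,4),"twist",np.round(w,2))
if __name__=="__main__":
    a=[float(x) for x in sys.argv[1:]]; go(a[:3],a[3:])
E
python3 go.py .55 .30 .26 3.1416 0 1.39
```

```text
pos [0.2265 0.5824 0.231 ] [-3.141  0.     2.771] clk 0.25 F [ 0.1 -0.6  0.1] q [-1.27  0.52 -0.04  1.6   0.02  1.02 -0.11]
travel [-0.4039 -0.146  -0.0289] twist [-2.000e-02  2.000e-02  7.911e+01]
```

Call:
apply_moves --commands '[{"travel": [-0.04,-0.015,-0.003],"twist": [0,0,8],"claw": 0.05},{"travel": [-0.08,-0.03,-0.006],"twist": [0,0,16],"claw": 0.05},{"travel": [-0.12,-0.045,-0.009],"twist": [0,0,24],"claw": 0.05},{"travel": [-0.16,-0.06,-0.012],"twist": [0,0,32],"claw": 0.05},{"travel": [-0.2,-0.075,-0.015],"twist": [0,0,40],"claw": 0.05},{"travel": [-0.24,-0.09,-0.018],"twist": [0,0,48],"claw": 0.05},{"travel": [-0.28,-0.105,-0.021],"twist": [0,0,56],"claw": 0.05},{"travel": [-0.32,-0.12,-0.024],"twist": [0,0,64],"claw": 0.05},{"travel": [-0.36,-0.135,-0.027],"twist": [0,0,72],"claw": 0.05},{"travel": [-0.4,-0.15,-0.03],"twist": [0,0,79],"claw": 0.05}]'

```text
clock: 1.25
position: [0.546, 0.2965, 0.2615]
tool_rot: [3.142, -0.0, 1.387]
force: [-0.7, 1.1, 0.4]
grip_width: 0.0502
```

```bash
python3 - <<'E'
import numpy as np
from scipy.spatial.transform import Rotation as R
from workcell import bot
from go import go
w=bot.grab_frame("wrist");Tc=w["tool_from_camera"]
e=np.array([.545,-.006,.07])
for p,dist in [(.5,.25),(.7,.27)]:
    Rt=R.from_euler('xyz',[np.pi,p,-.09]).as_matrix()
    cdir=Rt@Tc[:3,:3]@np.array([0,0.0,-1]); cam=e-dist*cdir; tcp=cam-Rt@Tc[:3,3]; print(p,cam,tcp); go(tcp,[np.pi,p,-.09])
E
```

```text
0.5 [ 0.72526441 -0.02210409  0.24246855] [ 0.58954835 -0.00933507  0.1553493 ]
pos [0.551  0.2903 0.2622] [3.138e+00 2.000e-03 1.372e+00] clk 1.3 F [ 1.6 -9.8 -0.9] q [-0.83  0.51  0.38  1.59 -0.2   1.08 -0.6 ]
travel [-0.2859  0.0965  0.1077] twist [ 21.15 -23.38  81.83]
0.7 [ 0.77266071 -0.02636822  0.21372104] [ 0.62241299 -0.0122878   0.15541987]
pos [0.551  0.2903 0.2622] [3.138e+00 2.000e-03 1.372e+00] clk 1.3 F [ 1.6 -9.8 -0.9] q [-0.83  0.51  0.38  1.59 -0.2   1.08 -0.6 ]
travel [-0.2823  0.1293  0.1077] twist [ 29.46 -32.66  79.99]
```

Call:
apply_moves --commands '[{"travel": [-0.029,0.01,0.005],"twist": [2,-2.2,7.8]},{"travel": [-0.058,0.02,0.01],"twist": [4,-4.4,15.6]},{"travel": [-0.087,0.03,0.02],"twist": [6,-6.6,23.4]},{"travel": [-0.116,0.04,0.03],"twist": [8,-8.8,31.2]},{"travel": [-0.145,0.05,0.04],"twist": [10,-11,39]},{"travel": [-0.174,0.06,0.05],"twist": [12,-13.2,46.8]},{"travel": [-0.203,0.07,0.06],"twist": [14,-15.4,54.6]},{"travel": [-0.232,0.08,0.07],"twist": [16,-17.6,62.4]},{"travel": [-0.261,0.09,0.08],"twist": [18,-19.8,70.2]},{"travel": [-0.286,0.097,0.09],"twist": [20,-22,78]}]'

```text
invalid input at $.commands[0]: expected keys travel, twist, claw
```

```bash
cat > w.py <<'E'
import sys,numpy as np,cv2,pickle
from scipy.spatial.transform import Rotation as R
from workcell import bot
def wr(name):
    o=bot.observe(); w=bot.grab_frame("wrist"); T=np.eye(4);T[:3,:3]=R.from_euler('xyz',o["tool_rot"]).as_matrix();T[:3,3]=o["position"]
    w["pose"]=T@w["tool_from_camera"]; w["obs"]=o
    pickle.dump(w,open(f"pics/{name}.pkl","wb")); cv2.imwrite(f"pics/{name}.png",np.clip(w["frame"]*1.4,0,255).astype('uint8')); print(o["clock"],o["position"],o["tool_rot"],"q",np.round(o["qpos"],2),np.abs(o["qd"]).max())
    return w
if __name__=="__main__": wr(sys.argv[1])
E
python3 -c "from workcell import bot; bot.grab_frame('top');bot.grab_frame('top');bot.grab_frame('top')"; python3 w.py w1
```

```text
1.45 [0.54534059 0.29709153 0.26106177] [-3.14144139e+00  3.26173073e-04  1.39082540e+00] q [-0.84  0.51  0.37  1.59 -0.2   1.08 -0.6 ] 0.031072302128228632
```

View pics/w1.png

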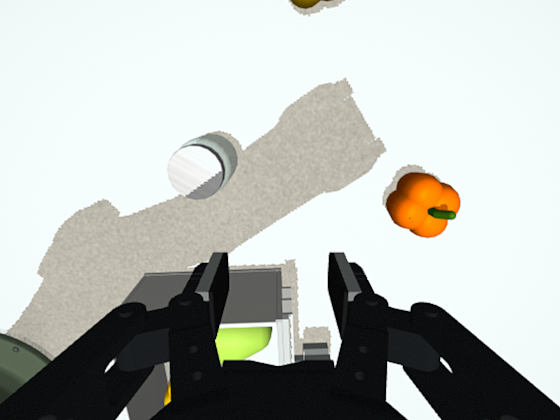

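Call:
apply_moves --commands '[{"travel": [-0.029,0.01,0.005],"twist": [2,-2.2,7.8],"claw": 0.05},{"travel": [-0.058,0.02,0.01],"twist": [4,-4.4,15.6],"claw": 0.05},{"travel": [-0.087,0.03,0.02],"twist": [6,-6.6,23.4],"claw": 0.05},{"travel": [-0.116,0.04,0.03],"twist": [8,-8.8,31.2],"claw": 0.05},{"travel": [-0.145,0.05,0.04],"twist": [10,-11,39],"claw": 0.05},{"travel": [-0.174,0.06,0.05],"twist": [12,-13.2,46.8],"claw": 0.05},{"travel": [-0.203,0.07,0.06],"twist": [14,-15.4,54.6],"claw": 0.05},{"travel": [-0.232,0.08,0.07],"twist": [16,-17.6,62.4],"claw": 0.05},{"travel": [-0.261,0.09,0.08],"twist": [18,-19.8,70.2],"claw": 0.05},{"travel": [-0.288,0.1,0.09],"twist": [20,-22,78],"claw": 0.05}]'

```text
clock: 2.5
position: [0.592, -0.0029, 0.1707]
tool_rot: [-3.119, 0.48, 0.005]
force: [0.9, -0.2, 1.0]
grip_width: 0.0502
```

```bash
python3 -c "from workcell import bot; bot.grab_frame('top');bot.grab_frame('top');bot.grab_frame('top')"; python3 w.py w2
```

```text
2.65 [ 0.59160273 -0.00476041  0.16985947] [-3.12049531  0.48107457  0.00468077] q [-0.41  0.92  0.67  1.34 -0.46  1.54 -1.26] 0.04944995714639218
```

View pics/w2.png

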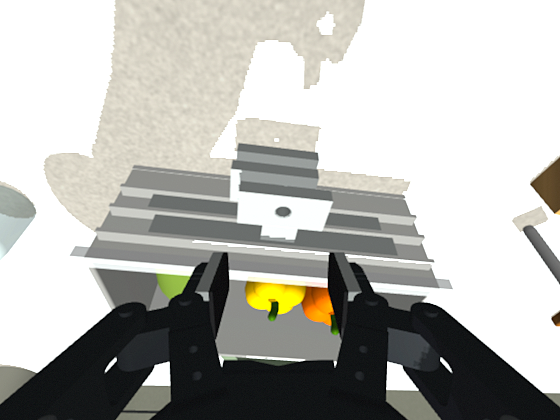

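```bash
python3 - <<'E'
import pickle,cv2
w=pickle.load(open("pics/w2.pkl","rb"))
c=w["frame"][110:255,60:460]; cv2.imwrite("pics/w2c.png",cv2.resize(c[:,155:285],None,fx=6,fy=6,interpolation=cv2.INTER_CUBIC)[:600])
E
```

```text
(no output)
```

View pics/w2c.png

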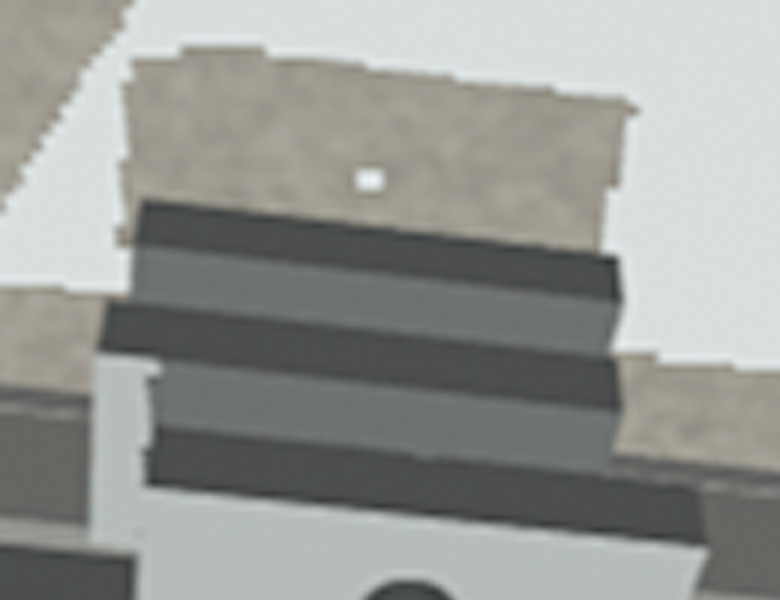

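```bash
python3 - <<'E'
import pickle,numpy as np
from h import *
w=pickle.load(open("pics/w2.pkl","rb"))
q={}
for n,l,r,z in [("top",(150,488),(706,546),.09),("mid",(98,350),(620,410),.065),("low",(132,247),(620,300),.040)]:
    a=onz(w,215+l[0]/6-.4,110+l[1]/6-.4,z);b=onz(w,215+r[0]/6-.4,110+r[1]/6-.4,z)
    q[n]=(a,b); print(n,a,b,np.linalg.norm(a-b),"yaw",np.arctan2(-(a-b)[0],(a-b)[1]))
yaw=np.mean([np.arctan2(-(a-b)[0],(a-b)[1]) for a,b in q.values()]); print(yaw)
Y=np.array([-np.sin(yaw),np.cos(yaw),0]);X=np.array([np.cos(yaw),np.sin(yaw),0])
for n,(a,b) in q.items():
    m=(a+b)/2; print(n,"centre",m-X*.018,"alongY",m@Y,"alongX",m@X-.018)
h=onz(w,283,211.5,.09);print("hole",h,h@Y,h@X)
# drawer rim front corners
for u,v in [(92,268),(451,289),(72,247),(452,280)]: print(onz(w,u,v,.12), onz(w,u,v,.12)@Y)
E
```

```text
top [0.5707235  0.02503744 0.09      ] [ 0.56161194 -0.04475771  0.09      ] 0.0703873765027704 yaw -0.1298130668788283
mid [0.57245202 0.03444884 0.065     ] [ 0.56282994 -0.0355594   0.065     ] 0.07066638553849898 yaw -0.13658636228651433
low [0.57124135 0.03286615 0.04      ] [ 0.56253748 -0.03737197  0.04      ] 0.07077535450222557 yaw -0.12329098862871397
-0.1298968059313522
top centre [ 0.54831936 -0.00752856  0.09      ] alongY 0.06355967035571057 alongX 0.5446751050477854
mid centre [0.54979263 0.00177629 0.065     ] alongY 0.07297696278896018 alongX 0.5449306836624696
low centre [5.49041059e-01 7.86611364e-05 4.00000000e-02] alongY 0.07119628529227114 alongX 0.5444053448288977
hole [ 0.54901202 -0.00737356  0.09      ] 0.06380308487862357 0.5453418549506608
[0.51109385 0.14849781 0.12      ] 0.21344967211214705
[ 0.48605923 -0.15243224  0.12      ] -0.08818790172631644
[0.53932946 0.15146239 0.12      ] 0.22004668241888375
[ 0.50047427 -0.14766558  0.12      ] -0.0815941995253711
```

```bash
python3 go.py .523 -.309 .23 3.1416 0 -0.2
```

```text
pos [ 0.5919 -0.003   0.1705] [-3.119  0.48   0.009] clk 2.7 F [0.  0.8 0.2] q [-0.41  0.92  0.67  1.34 -0.46  1.54 -1.26]
travel [-0.091   0.3048 -0.0268] twist [ 1.59 27.51 11.42]
```

Call:
apply_moves --commands '[{"travel": [-0.01,0.03,-0.005],"twist": [0.2,3.4,1.4],"claw": 0.05},{"travel": [-0.022,0.074,-0.01],"twist": [0.4,6.9,2.8],"claw": 0.05},{"travel": [-0.035,0.118,-0.014],"twist": [0.6,10.3,4.3],"claw": 0.05},{"travel": [-0.049,0.162,-0.017],"twist": [0.8,13.7,5.7],"claw": 0.05},{"travel": [-0.062,0.206,-0.02],"twist": [1,17.2,7.1],"claw": 0.05},{"travel": [-0.075,0.25,-0.023],"twist": [1.2,20.6,8.6],"claw": 0.05},{"travel": [-0.085,0.285,-0.026],"twist": [1.4,24,10],"claw": 0.05},{"travel": [-0.091,0.305,-0.027],"twist": [1.6,27.5,11.4],"claw": 0.05},{"travel": [-0.091,0.305,-0.027],"twist": [1.6,27.5,11.4],"claw": 0.05}]'

```text
clock: 3.6
position: [0.5217, -0.3111, 0.2329]
tool_rot: [-3.141, -0.006, -0.203]
force: [-0.1, -0.5, 0.8]
grip_width: 0.0502
```

```bash
python3 w.py w3; python3 - <<'E'
import pickle,cv2
w=pickle.load(open("pics/w3.pkl","rb"))
cv2.imwrite("pics/w3c.png",cv2.resize(w["frame"][120:270,190:370],None,fx=4,fy=4,interpolation=cv2.INTER_CUBIC))
E
```

```text
3.6 [ 0.52166502 -0.31108428  0.23287629] [-3.14147205 -0.00578153 -0.20294173] q [-0.07  0.61  0.79  1.68 -0.49  1.05 -0.89] 0.061660255451511624
```

View pics/w3.png

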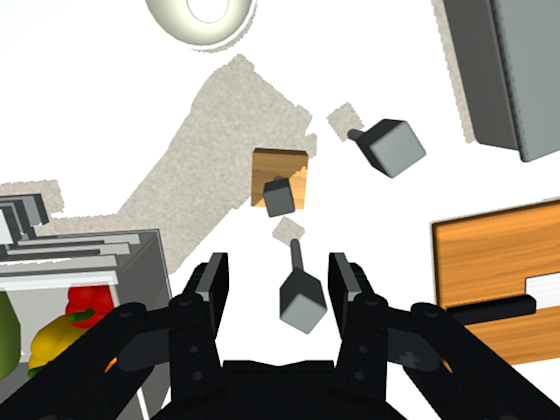

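View pics/w3c.png

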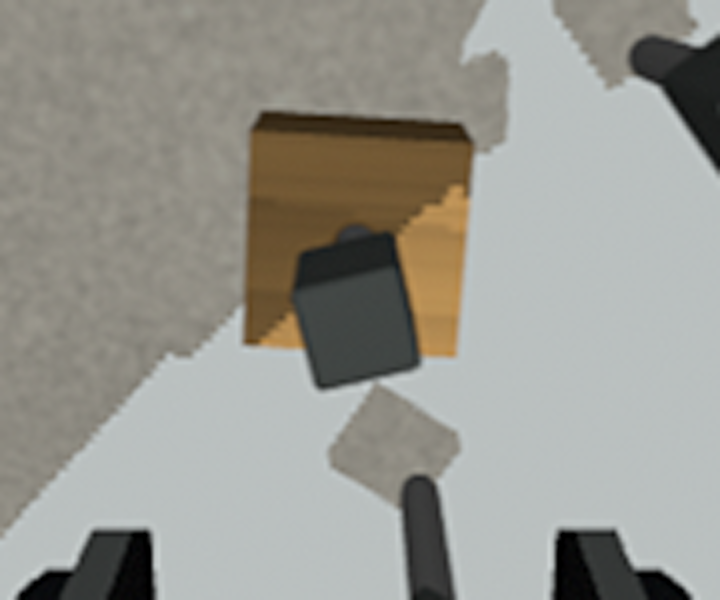

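```bash
python3 - <<'E'
import pickle,numpy as np
from h import *
w=pickle.load(open("pics/w3.pkl","rb"))
P=np.array([onz(w,190+u/4-.4,120+v/4-.4,.124) for u,v in [(294,291),(393,265),(420,365),(318,388)]])
print(P,P.mean(0),[np.linalg.norm(P[i]-P[i-1]) for i in range(4)])
for i in range(4):
    d=P[(i+1)%4]-P[i]; print(np.arctan2(d[1],d[0]))
S=np.array([onz(w,190+u/4-.4,120+v/4-.4,.045) for u,v in [(252,128),(473,143),(457,356),(244,345)]]);print(S.mean(0),[np.linalg.norm(S[i]-S[i-1]) for i in range(4)])
E
```

```text
[[ 0.53417182 -0.30109672  0.124     ]
 [ 0.53549199 -0.32245584  0.124     ]
 [ 0.51283362 -0.3238852   0.124     ]
 [ 0.51212515 -0.30150333  0.124     ]] [ 0.52365564 -0.31223527  0.124     ] [np.float64(0.022050422293122228), np.float64(0.02139988490316855), np.float64(0.022703410866552167), np.float64(0.02239308012074287)]
-1.5090664336892083
-3.078593344124382
1.6024397302990339
0.01844097471626787
[ 0.52313998 -0.31233818  0.045     ] [np.float64(0.06025853942893416), np.float64(0.05864891429341438), np.float64(0.05947272722538209), np.float64(0.059537064567546316)]
```

```bash
python3 go.py .5236 -.3122 .091 3.1416 0 0.04
```

```text
pos [ 0.5229 -0.309   0.2322] [-3.14e+00 -3.00e-03 -2.00e-01] clk 3.65 F [ 0.8  0.  -0.4] q [-0.07  0.62  0.78  1.68 -0.49  1.05 -0.9 ]
travel [0.0009 0.0032 0.1412] twist [ -0.04  -0.2  -13.74]
```

Call:
apply_moves --commands '[{"travel": [0.001,0.003,0.01],"twist": [0,0,-7],"claw": 0.05},{"travel": [0.001,0.003,0.04],"twist": [0,0,-13.7],"claw": 0.05},{"travel": [0.001,0.003,0.07],"twist": [0,0,-13.7],"claw": 0.05},{"travel": [0.001,0.003,0.1],"twist": [0,0,-13.7],"claw": 0.05},{"travel": [0.001,0.003,0.12],"twist": [0,0,-13.7],"claw": 0.05},{"travel": [0.001,0.003,0.13],"twist": [0,0,-13.7],"claw": 0.05},{"travel": [0.001,0.003,0.138],"twist": [0,0,-13.7],"claw": 0.05},{"travel": [0.001,0.003,0.14],"twist": [0,0,-13.7],"claw": 0.05},{"travel": [0.001,0.003,0.14],"twist": [0,0,-13.7],"claw": 0.05}]'

```text
clock: 4.55
position: [0.524, -0.3125, 0.0916]
tool_rot: [3.141, -0.002, 0.039]
force: [1.0, -0.8, 0.9]
grip_width: 0.0502
```

```bash
python3 w.py w4; python3 go.py .5236 -.3122 .091 3.1416 0 0.04
```

```text
4.55 [ 0.52396321 -0.31245162  0.09161733] [ 3.14112976e+00 -1.73186500e-03  3.91799827e-02] q [ 0.06  0.76  0.59  1.77 -0.58  0.78 -0.59] 0.009274799722649142
pos [ 0.524  -0.3126  0.0918] [ 3.141e+00 -2.000e-03  3.900e-02] clk 4.6 F [0.1 1.5 0.9] q [ 0.06  0.76  0.59  1.77 -0.58  0.78 -0.59]
travel [-0.0003 -0.0004  0.0008] twist [ 0.04 -0.11 -0.06]
```

View pics/w4.png

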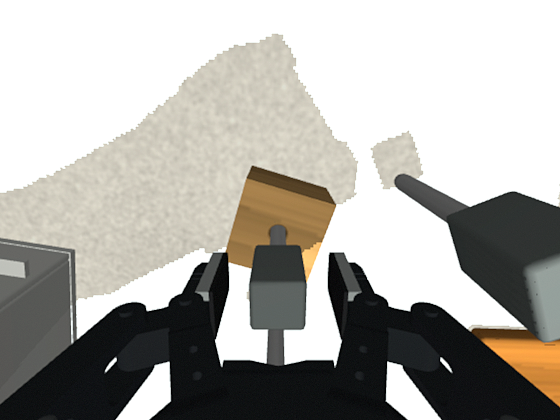

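Call:
apply_moves --commands '[{"travel": [0,0,0],"twist": [0,0,0],"claw": 0.02},{"travel": [0,0,0],"twist": [0,0,0],"claw": 0.015},{"travel": [0,0,0],"twist": [0,0,0],"claw": 0.015},{"travel": [0,0,0],"twist": [0,0,0],"claw": 0.015},{"travel": [0,0,0],"twist": [0,0,0],"claw": 0.015},{"travel": [0,0,0],"twist": [0,0,0],"claw": 0.015}]' --force 80

```text
clock: 5.2
position: [0.5239, -0.3128, 0.0919]
tool_rot: [3.141, -0.002, 0.038]
force: [-0.6, 1.7, 6.4]
grip_width: 0.023
```

```bash
python3 w.py w5
```

```text
5.2 [ 0.52385821 -0.31278558  0.09187048] [ 3.14112358e+00 -2.21058623e-03  3.84438742e-02] q [ 0.06  0.76  0.59  1.77 -0.58  0.78 -0.59] 0.0019461971487038919
```

View pics/w5.png

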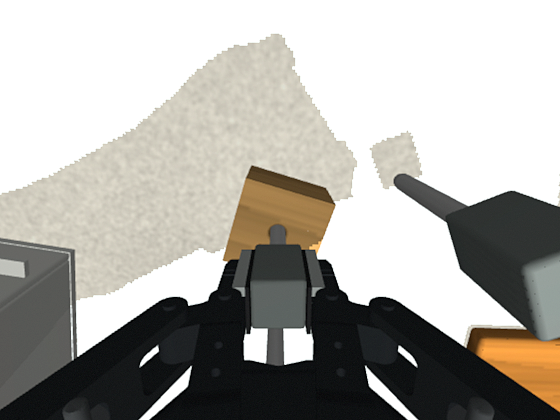

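Call:
apply_moves --commands '[{"travel": [0,0,-0.005],"twist": [0,0,0],"claw": 0.015},{"travel": [0,0,-0.02],"twist": [0,0,0],"claw": 0.015},{"travel": [0,0,-0.045],"twist": [0,0,0],"claw": 0.015},{"travel": [0,0,-0.075],"twist": [0,0,0],"claw": 0.015},{"travel": [0,0,-0.105],"twist": [0,0,0],"claw": 0.015},{"travel": [0,0,-0.12],"twist": [0,0,0],"claw": 0.015},{"travel": [0,0,-0.12],"twist": [0,0,0],"claw": 0.015}]'

```text
clock: 5.95
position: [0.524, -0.3131, 0.2135]
tool_rot: [3.14, -0.004, 0.038]
force: [-0.2, -0.5, -0.7]
grip_width: 0.023
```

```bash
python3 go.py .548 -.0075 .205 3.1416 0 -.13
```

```text
pos [ 0.524  -0.3131  0.2135] [ 3.14  -0.004  0.038] clk 5.95 F [-0.2 -0.5 -0.7] q [-0.02  0.62  0.71  1.69 -0.46  1.   -0.68]
travel [ 0.0357 -0.3045  0.0082] twist [ 0.07 -0.25  9.65]
```

Call:
apply_moves --commands '[{"travel": [0.003,-0.02,0],"twist": [0,0,1],"claw": 0.015},{"travel": [0.008,-0.06,0],"twist": [0,0,2],"claw": 0.015},{"travel": [0.013,-0.1,0],"twist": [0,0,3],"claw": 0.015},{"travel": [0.018,-0.145,0],"twist": [0,0,4.5],"claw": 0.015},{"travel": [0.023,-0.19,0],"twist": [0,0,6],"claw": 0.015},{"travel": [0.028,-0.235,0],"twist": [0,0,7.5],"claw": 0.015},{"travel": [0.033,-0.27,0.003],"twist": [0,0,8.5],"claw": 0.015},{"travel": [0.035,-0.295,0.006],"twist": [0,0,9.7],"claw": 0.015},{"travel": [0.0357,-0.3045,0.008],"twist": [0,0,9.7],"claw": 0.015},{"travel": [0.0357,-0.3045,0.008],"twist": [0,0,9.7],"claw": 0.015}]'

```text
clock: 6.95
position: [0.5469, -0.006, 0.2022]
tool_rot: [3.141, 0.0, -0.129]
force: [0.0, -1.3, -0.5]
grip_width: 0.023
```

```bash
python3 w.py w6; python3 - <<'E'
from workcell import bot
import cv2,pickle,numpy as np
s=bot.grab_frame("scene");t=bot.grab_frame("top")
pickle.dump((s,t),open("pics/st6.pkl","wb"))
def crop(im,x0,y0,w,h,k):return cv2.resize(im[y0:y0+h,x0:x0+w],None,fx=k,fy=k,interpolation=cv2.INTER_CUBIC)
cv2.imwrite("pics/s6.png",np.hstack([crop(s["frame"],260,120,80,120,5),crop(t["frame"],230,170,80,120,5)]))
E
```

```text
6.95 [ 0.54693342 -0.00598361  0.20221925] [ 3.14102162e+00  1.49124354e-04 -1.28539430e-01] q [-0.65  0.56  0.79  1.87 -0.49  0.92 -1.32] 0.042682776509327565
```

View pics/w6.png

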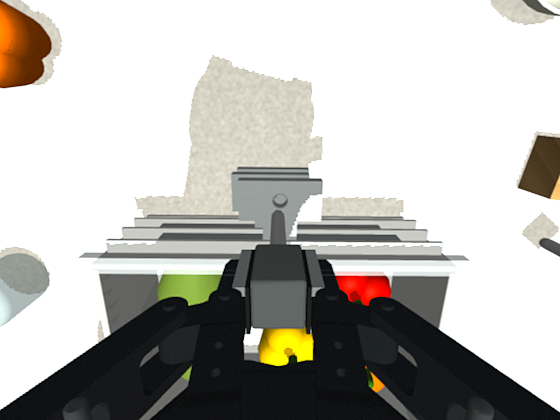

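View pics/s6.png

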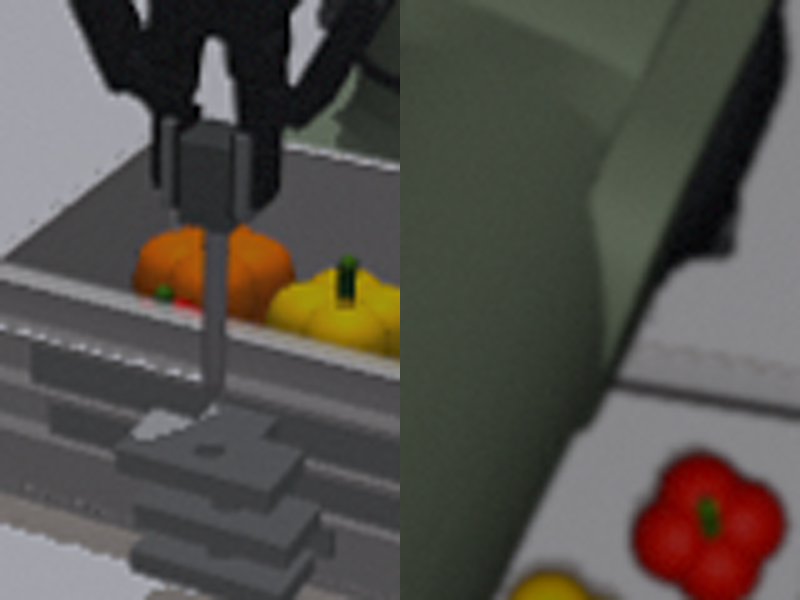

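```bash
python3 - <<'E'
import pickle,cv2
w=pickle.load(open("pics/w6.pkl","rb"))
cv2.imwrite("pics/w6c.png",cv2.resize(w["frame"][155:255,225:335],None,fx=6,fy=6,interpolation=cv2.INTER_CUBIC))
E
```

```text
(no output)
```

View pics/w6c.png

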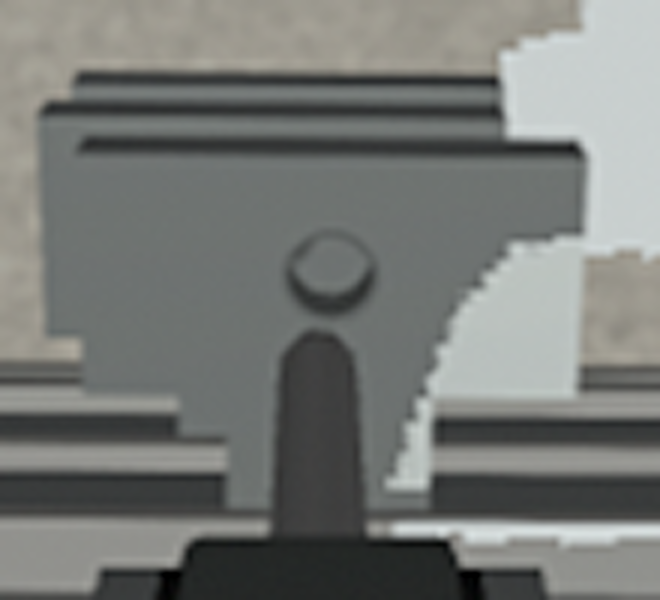

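```bash
python3 - <<'E'
import pickle,numpy as np
from h import *
from scipy.spatial.transform import Rotation as R
w=pickle.load(open("pics/w6.pkl","rb"))
yaw=-.13;Y=np.array([-np.sin(yaw),np.cos(yaw),0]);X=np.array([np.cos(yaw),np.sin(yaw),0])
o=w["obs"];Rt=R.from_euler('xyz',o["tool_rot"]).as_matrix()
for dx in (0,.0042,.005): 
    p=o["position"]+Rt@[dx,0,.084]; print(dx,p,(proj(w,p)-[225,155])*6)
h=onz(w,225+331/6-.4,155+270/6-.4,.09); 
far=onz(w,225+318/6-.4,155+330/6-.4,o["position"][2]-.084); tip=far-X*.0042
print("hole",h,"tip",tip,"delta XY",(h-tip)@X,(h-tip)@Y, "tcp-frame delta", (h-o["position"])@X,(h-o["position"])@Y)
# plates front edges
for n,l,r,z in [("top",(78,152),(582,157),.09),("mid",(40,115),(500,119),.065),("low",(75,83),(497,85),.04)]:
    a=onz(w,225+l[0]/6-.4,155+l[1]/6-.4,z);b=onz(w,225+r[0]/6-.4,155+r[1]/6-.4,z);print(n,a@Y,b@Y,(a+b)@Y/2,np.linalg.norm(a-b))
print(bot.observe() if 0 else h@Y)
E
python3 go.py .548 -.0075 .2 3.1416 0 -.13
```

```text
0 [ 0.54691485 -0.00602958  0.11821927] [316.17684607 347.95880671]
0.0042 [ 0.5510802  -0.00656796  0.11821864] [316.1754505  316.85987495]
0.005 [ 0.5518736  -0.0066705   0.11821852] [316.17518298 310.89831946]
hole [ 0.54895228 -0.00806083  0.09      ] tip [ 0.54549173 -0.00576522  0.11821925] delta XY 0.0037289434726055755 -0.0018276363188644885 tcp-frame delta 0.002271102790151385 -0.0017979786295738967
top 0.098527219313036 0.028176455037715428 0.06335183717537571 0.07035333457801164
mid 0.10740450030928081 0.03732326518297992 0.07236388274613034 0.07008306892242212
low 0.10519756067288621 0.03552422786599307 0.07036089426943964 0.06967368452709227
0.06317014647163327
pos [ 0.5472 -0.0086  0.2031] [ 3.141e+00 -1.000e-03 -1.320e-01] clk 7.1 F [-0.2 -0.2 -0.8] q [-0.64  0.56  0.79  1.87 -0.49  0.92 -1.32]
travel [ 0.0007 -0.0012  0.0031] twist [ 0.04 -0.07 -0.14]
```

Call:
apply_moves --commands '[{"travel": [0.001,0,0.007],"twist": [0,0,0],"claw": 0.015},{"travel": [0.002,0,0.014],"twist": [0,0,0],"claw": 0.015},{"travel": [0.0025,0,0.02],"twist": [0,0,0],"claw": 0.015},{"travel": [0.0025,0,0.022],"twist": [0,0,0],"claw": 0.015},{"travel": [0.0025,0,0.022],"twist": [0,0,0],"claw": 0.015},{"travel": [0.0025,0,0.022],"twist": [0,0,0],"claw": 0.015}]'

```text
clock: 7.7
position: [0.5499, -0.0074, 0.1812]
tool_rot: [3.141, -0.001, -0.131]
force: [0.1, -0.6, -0.7]
grip_width: 0.0228
```

```bash
python3 w.py w7;python3 - <<'E'
import pickle,cv2
w=pickle.load(open("pics/w7.pkl","rb"))
cv2.imwrite("pics/w7c.png",cv2.resize(w["frame"][155:255,225:335],None,fx=6,fy=6,interpolation=cv2.INTER_CUBIC))
from workcell import bot
import numpy as np
s=bot.grab_frame("scene")
print([np.round(bot.observe()[k],4) for k in ("position","force")])
cv2.imwrite("pics/s7.png",cv2.resize(s["frame"][120:250,250:350],None,fx=4.5,fy=4.5,interpolation=cv2.INTER_CUBIC))
E
```

```text
7.7 [ 0.54987154 -0.00742852  0.18116567] [ 3.14145528e+00 -1.23868360e-03 -1.30983820e-01] q [-0.62  0.59  0.77  1.88 -0.52  0.88 -1.3 ] 0.005770653904981245
[array([ 0.5499, -0.0073,  0.1813]), array([0.2569, 0.7623, 0.1529])]
```

View pics/w7c.png

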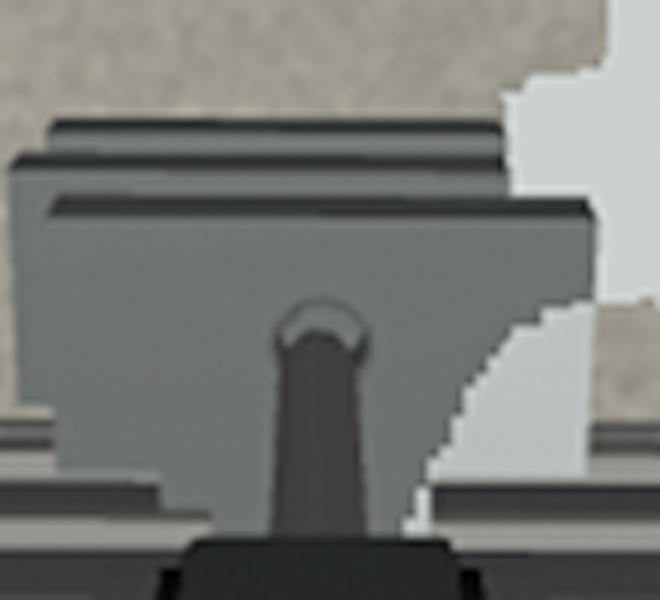

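View pics/s7.png

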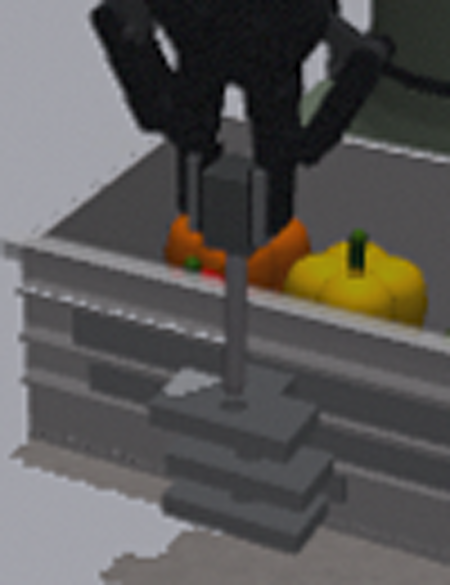

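```bash
python3 - <<'E'
import pickle,numpy as np
from h import *
w=pickle.load(open("pics/w7.pkl","rb"));o=w["obs"]
yaw=-.13;Y=np.array([-np.sin(yaw),np.cos(yaw),0]);X=np.array([np.cos(yaw),np.sin(yaw),0])
h=onz(w,225+321/6-.4,155+341/6-.4,.09); hf=onz(w,225+321/6-.4,155+297/6-.4,.09)
far=onz(w,225+318/6-.4,155+330/6-.4,o["position"][2]-.084)
print(h,hf-X*.006,far-X*.0042,"rel tcp",(h-o["position"])@X,(h-o["position"])@Y,"hf",(hf-X*.006-o["position"])@X,"tip",(far-X*.0042-o["position"])@X,(far-o["position"])@Y)
E
```

```text
[ 0.54876642 -0.00760911  0.09      ] [ 0.54886033 -0.00762526  0.09      ] [ 0.54854774 -0.00719429  0.09716567] rel tcp -0.0010723860915937543 -0.00032232563676058045 hf -0.000977164925645213 tip -0.0013429946404499256 6.0640200692468546e-05
```

Call:
apply_moves --commands '[{"travel": [0.0003,0.0004,0.004],"twist": [0,0,0],"claw": 0.015},{"travel": [0.0003,0.0004,0.007],"twist": [0,0,0],"claw": 0.015},{"travel": [0.0003,0.0004,0.009],"twist": [0,0,0],"claw": 0.015},{"travel": [0.0003,0.0004,0.011],"twist": [0,0,0],"claw": 0.015},{"travel": [0.0003,0.0004,0.011],"twist": [0,0,0],"claw": 0.015}]'

```text
clock: 8.3
position: [0.55, -0.0078, 0.1698]
tool_rot: [3.141, -0.001, -0.131]
force: [0.1, -0.2, -0.7]
grip_width: 0.023
```

Call:
apply_moves --commands '[{"travel": [0,0,0.002],"twist": [0,0,0],"claw": 0.015},{"travel": [0,0,0.004],"twist": [0,0,0],"claw": 0.015},{"travel": [0,0,0.006],"twist": [0,0,0],"claw": 0.015},{"travel": [0,0,0.006],"twist": [0,0,0],"claw": 0.015},{"travel": [0,0,0.006],"twist": [0,0,0],"claw": 0.015}]'

```text
clock: 8.8
position: [0.55, -0.0078, 0.164]
tool_rot: [3.141, -0.001, -0.131]
force: [-0.7, 1.3, -1.8]
grip_width: 0.0228
```

```bash
python3 w.py w8;python3 - <<'E'
import pickle,cv2
w=pickle.load(open("pics/w8.pkl","rb"))
cv2.imwrite("pics/w8c.png",cv2.resize(w["frame"][155:255,225:335],None,fx=6,fy=6,interpolation=cv2.INTER_CUBIC))
print(w["obs"]["force"])
E
```

```text
8.8 [ 0.55001363 -0.00780084  0.16400376] [ 3.14143425e+00 -9.41627925e-04 -1.30948494e-01] q [-0.61  0.61  0.75  1.89 -0.54  0.85 -1.28] 0.0026344469287612974
[-0.72721333  1.28936297 -1.77578741]
```

View pics/w8c.png

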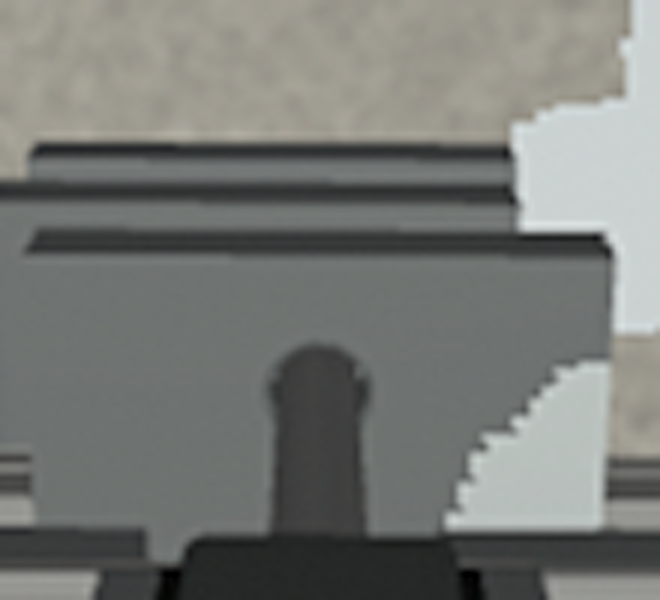

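Call:
apply_moves --commands '[{"travel": [0,-0.001,0],"twist": [0,0,0],"claw": 0.015},{"travel": [0,-0.002,0],"twist": [0,0,0],"claw": 0.015},{"travel": [0,-0.003,0],"twist": [0,0,0],"claw": 0.015},{"travel": [0,-0.0045,0],"twist": [0,0,0],"claw": 0.015},{"travel": [0,-0.006,0],"twist": [0,0,0],"claw": 0.015},{"travel": [0,-0.0075,0],"twist": [0,0,0],"claw": 0.015},{"travel": [0,-0.0085,0],"twist": [0,0,0],"claw": 0.015},{"travel": [0,-0.0092,0],"twist": [0,0,0],"claw": 0.015},{"travel": [0,-0.0092,0],"twist": [0,0,0],"claw": 0.015}]'

```text
clock: 9.75
position: [0.5514, 0.0015, 0.1641]
tool_rot: [-3.142, -0.001, -0.131]
force: [-1.6, 0.8, -1.0]
grip_width: 0.023
```

```bash
python3 w.py w9;python3 - <<'E'
import pickle,cv2,numpy as np
w=pickle.load(open("pics/w9.pkl","rb"))
cv2.imwrite("pics/w9c.png",cv2.resize(w["frame"][155:255,205:335],None,fx=6,fy=6,interpolation=cv2.INTER_CUBIC))
yaw=-.13;Y=np.array([-np.sin(yaw),np.cos(yaw),0]);X=np.array([np.cos(yaw),np.sin(yaw),0])
p=w["obs"]["position"];print(w["obs"]["force"],p@X,p@Y)
E
```

```text
9.75 [0.55135452 0.00148631 0.16411659] [-3.14156445e+00 -1.27195055e-03 -1.30762201e-01] q [-0.62  0.61  0.75  1.89 -0.54  0.85 -1.3 ] 0.0026296603074836737
[-1.56970925  0.79604648 -0.97901066] 0.546509459072715 0.07294814162836775
```

View pics/w9c.png

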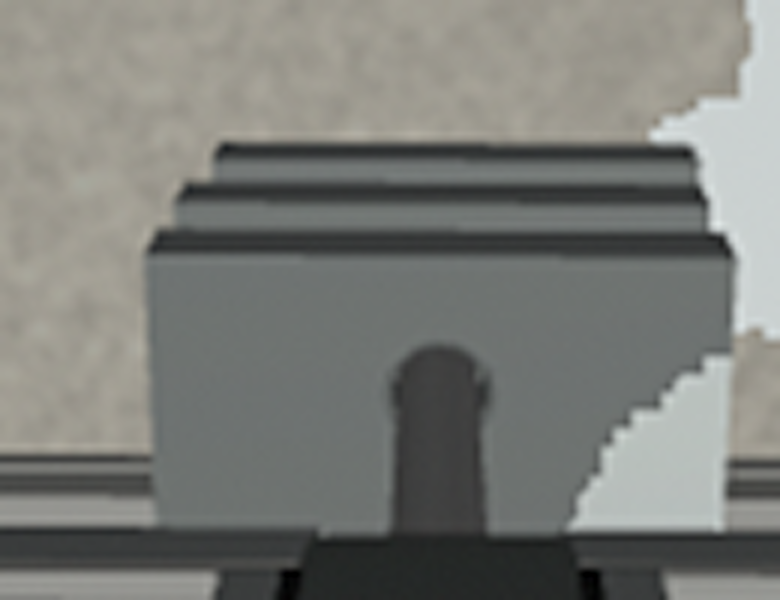

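```bash
python3 - <<'E'
import pickle,numpy as np
from h import *
w=pickle.load(open("pics/w9.pkl","rb"));p=w["obs"]["position"]
yaw=-.13;Y=np.array([-np.sin(yaw),np.cos(yaw),0])
for n,l,r,z in [("top",(148,254),(735,258),.09),("mid",(176,200),(707,203),.065),("low",(215,160),(695,164),.04)]:
    a=onz(w,205+l[0]/6-.4,155+l[1]/6-.4,z);b=onz(w,205+r[0]/6-.4,155+r[1]/6-.4,z);print(n,(a-p)@Y,(b-p)@Y,((a+b)/2-p)@Y,np.linalg.norm(a-b))
f=onz(w,205+438/6-.4,155+345/6-.4,.09);print("pin",(f-p)@Y)
E
```

```text
top 0.035043493620776495 -0.035809565444328194 -0.0003830359117758486 0.07085507712440951
mid 0.0350392151083563 -0.03581794029326092 -0.00038936259245230784 0.0708585581271457
low 0.032738901472294205 -0.037491890612128646 -0.00237649456991722 0.0702336438897807
pin 5.9569344805354894e-05
```

Call:
apply_moves --commands '[{"travel": [0,0.0003,0.002],"twist": [0,0,0],"claw": 0.015},{"travel": [0,0.0003,0.005],"twist": [0,0,0],"claw": 0.015},{"travel": [0,0.0003,0.008],"twist": [0,0,0],"claw": 0.015},{"travel": [0,0.0003,0.011],"twist": [0,0,0],"claw": 0.015},{"travel": [0,0.0003,0.013],"twist": [0,0,0],"claw": 0.015},{"travel": [0,0.0003,0.015],"twist": [0,0,0],"claw": 0.015},{"travel": [0,0.0003,0.016],"twist": [0,0,0],"claw": 0.015},{"travel": [0,0.0003,0.0165],"twist": [0,0,0],"claw": 0.015}]'

```text
clock: 10.6
position: [0.5513, 0.001, 0.1475]
tool_rot: [3.141, -0.001, -0.131]
force: [-1.9, -0.1, 1.5]
grip_width: 0.0232
```

Call:
apply_moves --commands '[{"travel": [0,0,0.001],"twist": [0,0,0],"claw": 0.015},{"travel": [0,0,0.002],"twist": [0,0,0],"claw": 0.015},{"travel": [0,0,0.003],"twist": [0,0,0],"claw": 0.015},{"travel": [0,0,0.003],"twist": [0,0,0],"claw": 0.015}]'

```text
clock: 11.0
position: [0.5512, 0.001, 0.1444]
tool_rot: [3.141, -0.001, -0.131]
force: [-2.1, 0.9, -0.3]
grip_width: 0.0226
```

Call:
apply_moves --commands '[{"travel": [-0.0003,0,0.002],"twist": [0,0,0],"claw": 0.015},{"travel": [-0.0005,0,0.004],"twist": [0,0,0],"claw": 0.015},{"travel": [-0.0005,0,0.0055],"twist": [0,0,0],"claw": 0.015},{"travel": [-0.0005,0,0.0055],"twist": [0,0,0],"claw": 0.015},{"travel": [-0.0005,0,0.0055],"twist": [0,0,0],"claw": 0.015}]'

```text
clock: 11.5
position: [0.5509, 0.001, 0.1391]
tool_rot: [3.141, -0.001, -0.131]
force: [-0.6, 0.8, -0.2]
grip_width: 0.0227
```

```bash
python3 w.py w10;python3 - <<'E'
import pickle,cv2
w=pickle.load(open("pics/w10.pkl","rb"))
cv2.imwrite("pics/w10c.png",cv2.resize(w["frame"][155:255,205:335],None,fx=6,fy=6,interpolation=cv2.INTER_CUBIC))
print(w["obs"]["force"])
E
```

```text
11.5 [0.55092663 0.00103308 0.13906218] [ 3.14134274e+00 -1.40375297e-03 -1.30929438e-01] q [-0.6   0.64  0.71  1.91 -0.58  0.8  -1.27] 0.0037089410174696025
[-0.55293559  0.77004438 -0.23265638]
```

View pics/w10c.png

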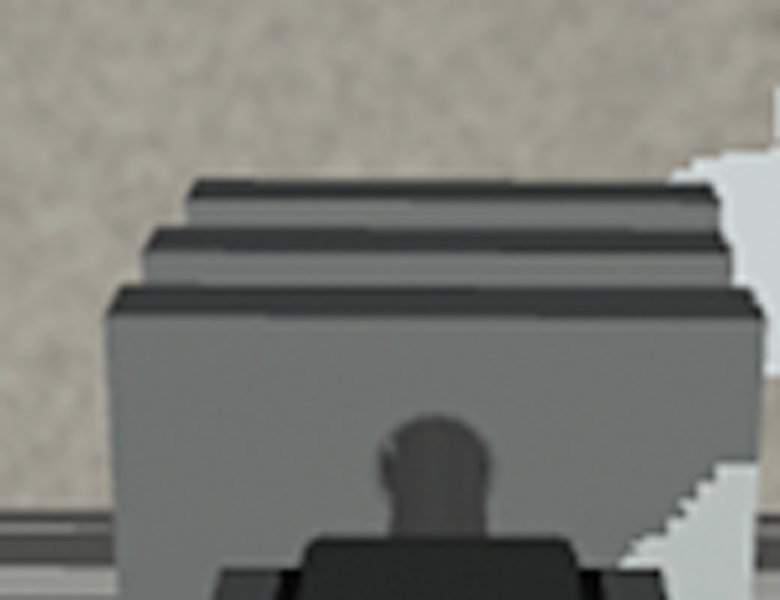

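```bash
cat > pl.py <<'E'
import pickle,numpy as np,sys
from h import *
def run(name,L,x0=205):
    w=pickle.load(open(f"pics/{name}.pkl","rb"));p=w["obs"]["position"]
    yaw=-.13;Y=np.array([-np.sin(yaw),np.cos(yaw),0])
    for n,l,r,z in L:
        a=onz(w,x0+l[0]/6-.4,155+l[1]/6-.4,z);b=onz(w,x0+r[0]/6-.4,155+r[1]/6-.4,z);print(n,np.round([(a-p)@Y,(b-p)@Y,((a+b)/2-p)@Y,np.linalg.norm(a-b)],5))
E
python3 -c "
from pl import *
run('w10',[('top',(107,316),(764,320),.09),('mid',(142,250),(731,253),.065),('low',(187,198),(719,203),.04)])"
```

```text
top [ 0.03568 -0.03517  0.00026  0.07085]
mid [ 0.03571 -0.03531  0.0002   0.07102]
low [ 0.03352 -0.03744 -0.00196  0.07097]
```

Call:
apply_moves --commands '[{"travel": [0,0.0007,0.001],"twist": [0,0,0],"claw": 0.015},{"travel": [0,0.0014,0.002],"twist": [0,0,0],"claw": 0.015},{"travel": [0,0.002,0.004],"twist": [0,0,0],"claw": 0.015},{"travel": [0,0.002,0.006],"twist": [0,0,0],"claw": 0.015},{"travel": [0,0.002,0.008],"twist": [0,0,0],"claw": 0.015},{"travel": [0,0.002,0.01],"twist": [0,0,0],"claw": 0.015},{"travel": [0,0.002,0.011],"twist": [0,0,0],"claw": 0.015},{"travel": [0,0.002,0.011],"twist": [0,0,0],"claw": 0.015}]'

```text
clock: 12.35
position: [0.5504, -0.0004, 0.1278]
tool_rot: [-3.141, -0.001, -0.131]
force: [-1.1, 4.4, -0.0]
grip_width: 0.0228
```

```bash
python3 w.py w11;python3 - <<'E'
import pickle,cv2
w=pickle.load(open("pics/w11.pkl","rb"))
cv2.imwrite("pics/w11c.png",cv2.resize(w["frame"][155:255,205:335],None,fx=6,fy=6,interpolation=cv2.INTER_CUBIC))
print(w["obs"]["force"])
E
```

```text
12.35 [ 5.50411110e-01 -3.64447045e-04  1.27802937e-01] [-3.14109674e+00 -6.05878151e-04 -1.30570812e-01] q [-0.59  0.66  0.7   1.91 -0.59  0.78 -1.26] 0.0019163972619449282
[-1.13964036  4.40500184 -0.01107121]
```

View pics/w11c.png

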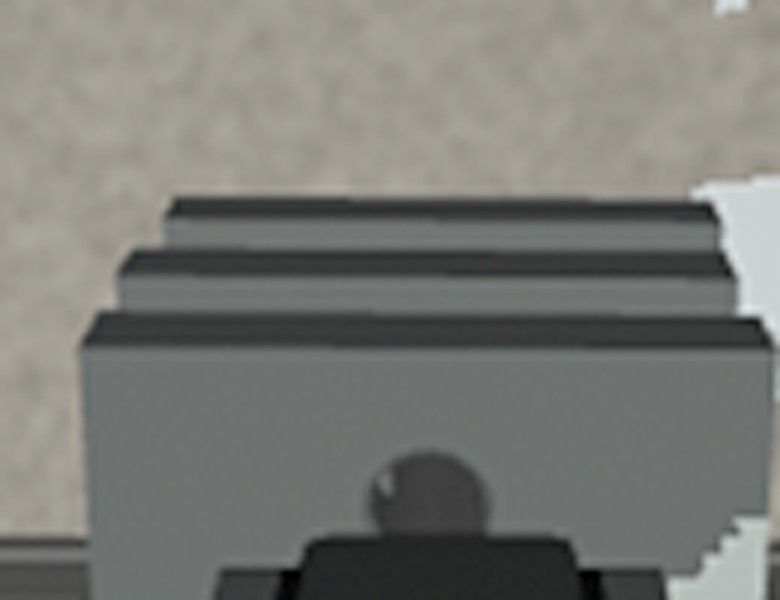

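```bash
python3 -c "
from pl import *
run('w11',[('top',(80,345),(774,348),.09),('mid',(118,275),(737,279),.065),('low',(165,217),(719,221),.04)])"
```

```text
top [ 0.03652 -0.03425  0.00114  0.07077]
mid [ 0.03679 -0.03426  0.00126  0.07105]
low [ 0.03492 -0.03574 -0.00041  0.07066]
```

Call:
apply_moves --commands '[{"travel": [0,0.0006,0],"twist": [0,0,0],"claw": 0.015},{"travel": [0,0.0008,0.001],"twist": [0,0,0],"claw": 0.015},{"travel": [0,0.0008,0.003],"twist": [0,0,0],"claw": 0.015},{"travel": [0,0.0008,0.004],"twist": [0,0,0],"claw": 0.015},{"travel": [0,0.0008,0.005],"twist": [0,0,0],"claw": 0.015},{"travel": [0,0.0008,0.005],"twist": [0,0,0],"claw": 0.015}]'

```text
clock: 13.0
position: [0.5503, -0.0012, 0.1228]
tool_rot: [-3.141, -0.001, -0.131]
force: [-1.2, 6.1, 0.2]
grip_width: 0.0229
```

Call:
apply_moves --commands '[{"travel": [0,0,0.001],"twist": [0,0,0],"claw": 0.015},{"travel": [0,0,0.002],"twist": [0,0,0],"claw": 0.015},{"travel": [0,0,0.003],"twist": [0,0,0],"claw": 0.015},{"travel": [0,0,0.003],"twist": [0,0,0],"claw": 0.015}]'

```text
clock: 13.4
position: [0.5503, -0.0012, 0.1198]
tool_rot: [-3.141, -0.001, -0.131]
force: [-0.9, 4.3, 0.4]
grip_width: 0.0228
```

Call:
apply_moves --commands '[{"travel": [0,0,0.0015],"twist": [0,0,0],"claw": 0.015},{"travel": [0,0,0.003],"twist": [0,0,0],"claw": 0.015},{"travel": [0,0,0.0045],"twist": [0,0,0],"claw": 0.015},{"travel": [0,0,0.006],"twist": [0,0,0],"claw": 0.015},{"travel": [0,0,0.006],"twist": [0,0,0],"claw": 0.015}]'

```text
clock: 13.9
position: [0.5503, -0.0012, 0.1138]
tool_rot: [-3.141, -0.001, -0.131]
force: [-1.7, 5.0, -1.7]
grip_width: 0.0229
```

Call:
apply_moves --commands '[{"travel": [0,0,0.002],"twist": [0,0,0],"claw": 0.015},{"travel": [0,0,0.004],"twist": [0,0,0],"claw": 0.015},{"travel": [0,0,0.006],"twist": [0,0,0],"claw": 0.015},{"travel": [0,0,0.008],"twist": [0,0,0],"claw": 0.015},{"travel": [0,0,0.01],"twist": [0,0,0],"claw": 0.015},{"travel": [0,0,0.012],"twist": [0,0,0],"claw": 0.015},{"travel": [0,0,0.014],"twist": [0,0,0],"claw": 0.015},{"travel": [0,0,0.0155],"twist": [0,0,0],"claw": 0.015},{"travel": [0,0,0.0155],"twist": [0,0,0],"claw": 0.015}]'

```text
clock: 14.8
position: [0.5503, -0.0012, 0.0982]
tool_rot: [-3.141, -0.0, -0.13]
force: [-0.6, 5.2, -1.1]
grip_width: 0.0229
```

```bash
python3 - <<'E'
from workcell import bot
import cv2
s=bot.grab_frame("scene");print(bot.observe()["force"])
cv2.imwrite("pics/s8.png",cv2.resize(s["frame"][140:250,250:350],None,fx=5,fy=5,interpolation=cv2.INTER_CUBIC))
E
```

```text
[-2.20969242  4.51504921 -2.10808406]
```

View pics/s8.png

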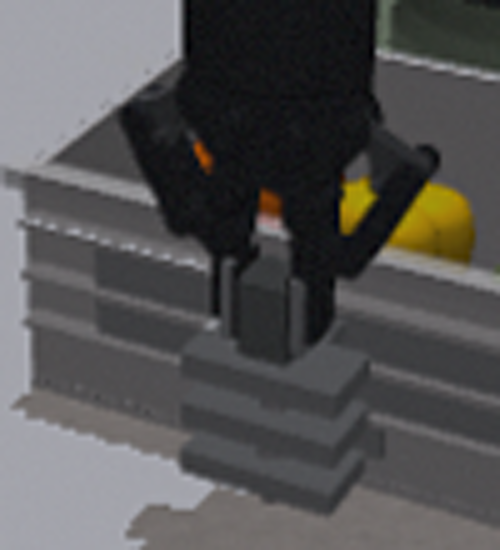

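Call:
apply_moves --commands '[{"travel": [0,-0.0003,0.0005],"twist": [0,0,0],"claw": 0.015},{"travel": [0,-0.0005,0.001],"twist": [0,0,0],"claw": 0.015},{"travel": [0,-0.0005,0.0015],"twist": [0,0,0],"claw": 0.015},{"travel": [0,-0.0005,0.0015],"twist": [0,0,0],"claw": 0.015}]'

```text
clock: 15.25
position: [0.5504, -0.001, 0.097]
tool_rot: [-3.142, -0.001, -0.131]
force: [-1.4, 5.2, 1.2]
grip_width: 0.023
```

Call:
apply_moves --commands '[{"travel": [0,0,0.0004],"twist": [0,0,0],"claw": 0.015},{"travel": [0,0,0.0008],"twist": [0,0,0],"claw": 0.015},{"travel": [0,0,0.0008],"twist": [0,0,0],"claw": 0.015}]'

```text
clock: 15.55
position: [0.5504, -0.0011, 0.0962]
tool_rot: [-3.142, -0.001, -0.131]
force: [-2.3, 4.6, 1.9]
grip_width: 0.0231
```

Call:
apply_moves --commands '[{"travel": [0,0,0.0004],"twist": [0,0,0],"claw": 0.015},{"travel": [0,0,0.0008],"twist": [0,0,0],"claw": 0.015},{"travel": [0,0,0.0008],"twist": [0,0,0],"claw": 0.015}]'

```text
clock: 15.85
position: [0.5505, -0.001, 0.0958]
tool_rot: [-3.141, -0.001, -0.131]
force: [-4.6, 5.4, 11.5]
grip_width: 0.0232
```

Call:
apply_moves --commands '[{"travel": [0,0,-0.0004],"twist": [0,0,0],"claw": 0.015},{"travel": [0,0,-0.0004],"twist": [0,0,0],"claw": 0.03},{"travel": [0,0,-0.0004],"twist": [0,0,0],"claw": 0.045},{"travel": [0,0,-0.0004],"twist": [0,0,0],"claw": 0.045},{"travel": [0,0,-0.0004],"twist": [0,0,0],"claw": 0.045}]'

```text
clock: 16.35
position: [0.5506, -0.0014, 0.0959]
tool_rot: [3.141, -0.001, -0.131]
force: [-0.5, 0.4, 0.1]
grip_width: 0.0447
```

```bash
python3 w.py w12
```

```text
16.35 [ 0.5506268  -0.00144006  0.09585154] [ 3.14117033e+00 -1.38265649e-03 -1.31094564e-01] q [-0.55  0.7   0.65  1.93 -0.63  0.72 -1.22] 0.002565217630472965
```

View pics/w12.png

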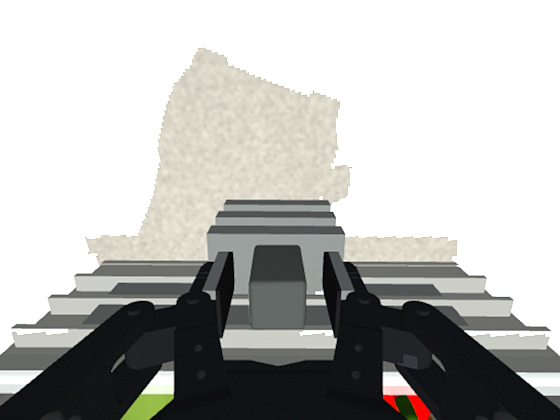

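Released cleanly with both jaws clear of the head. Retreat straight up and look.

Call:
apply_moves --commands '[{"travel": [0,0,-0.005],"twist": [0,0,0],"claw": 0.05},{"travel": [0,0,-0.02],"twist": [0,0,0],"claw": 0.05},{"travel": [0,0,-0.045],"twist": [0,0,0],"claw": 0.05},{"travel": [0,0,-0.075],"twist": [0,0,0],"claw": 0.05},{"travel": [0,0,-0.105],"twist": [0,0,0],"claw": 0.05},{"travel": [0,0,-0.13],"twist": [0,0,0],"claw": 0.05},{"travel": [0,0,-0.14],"twist": [0,0,0],"claw": 0.05},{"travel": [0,0,-0.14],"twist": [0,0,0],"claw": 0.05}]'

```text
clock: 17.2
position: [0.5508, -0.0011, 0.2375]
tool_rot: [-3.141, -0.003, -0.131]
force: [0.0, -0.5, -1.2]
grip_width: 0.0501
```

```bash
python3 w.py w13; python3 - <<'E'
from workcell import bot
import cv2,numpy as np,pickle
s=bot.grab_frame("scene")
w=pickle.load(open("pics/w13.pkl","rb"))
a=cv2.resize(s["frame"][140:260,250:350],(400,480),interpolation=cv2.INTER_CUBIC);b=cv2.resize(w["frame"][150:270,230:330],(400,480),interpolation=cv2.INTER_CUBIC)
cv2.imwrite("pics/f.png",np.hstack([a,b]));cv2.imwrite("pics/f2.png",s["frame"])
E
```

```text
17.2 [ 0.5508451  -0.00111408  0.23747066] [-3.14070486 -0.00336172 -0.1307552 ] q [-0.68  0.52  0.83  1.82 -0.46  1.   -1.37] 0.03615120061717928
```

View pics/f.png

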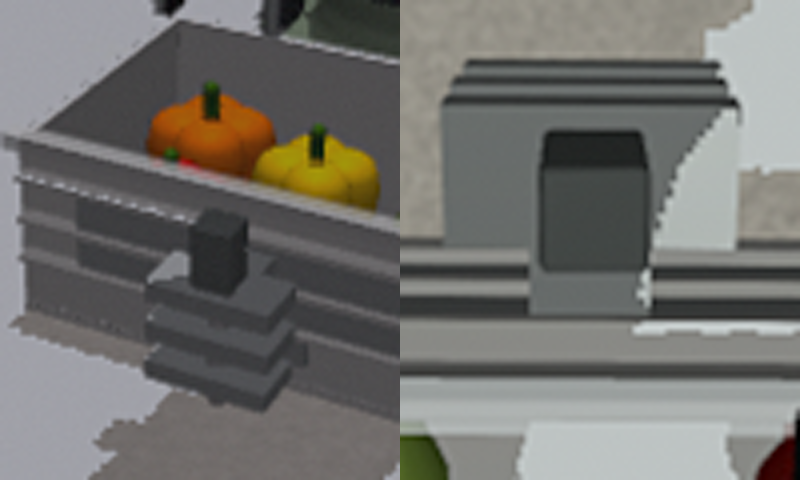

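View pics/f2.png

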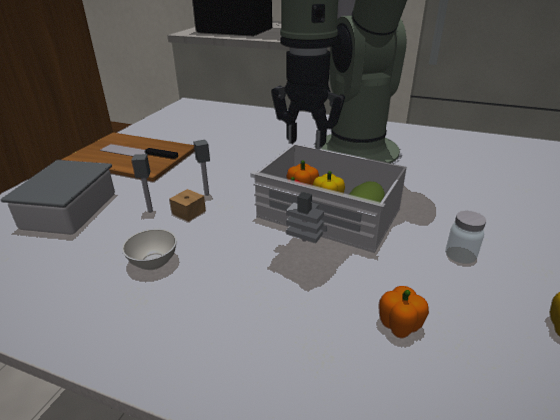

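```bash
python3 -c "
from workcell import bot
print(bot.job_done())"
```

```text
the job is handed in; nothing more can be done
None
```

I threaded the smallest pin (the one in the wooden stand) through all three eyes, let it go with its head on the top eye, and handed the job in at about 17 s. No verdict was reported.

- **How it went:** I carried the pin to the top eye and used it to drag the top slide about 9 mm towards the drawer's +y, in line with the middle eye. After entering the middle eye I worked both slides back about 2–3 mm to the bracket. I then lowered the pin until the head touched.
- **Forces:** the highest reading after any move was about 11.5 N upward, when the head met the top eye. Sideways readings while threading stayed at or below about 6 N. The wrist is only reported at the end of each move call, so brief peaks in between were not recorded.
- **Last checks:**
  - The pictures show the head upright and flat on the top eye, with the three plates lined up.
  - The gripper is open and about 14 cm clear of the pin.
  - The jar, pepper, bowl and the two larger pins look unmoved.
- **Not measured:** I did not triangulate the final height of the head. That the pin is home rests on the tool stopping at z = 0.096 m, as expected for a pin fully in, on the contact force there, and on the pictures.
- **Disagreement:** the wrist camera put the plates about 1–2 mm short of their true 72 mm width, within the stated calibration error. I relied on the pin's position relative to the plates rather than on absolute positions.

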